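# Load the last tube and hold the block heater's lid open

### The arm

A 6-joint arm with a two-finger parallel gripper is mounted at the origin on the work surface. World frame = base frame: x ahead of the robot, y to its left, z up, the work surface at z = 0. Lengths are in m, angles in rad, forces in N, time in s.
With the tool pointing down it reaches from about 0.425 to 1.125 m from the base axis. Payload 14.9 kg.
Tool frame: the origin (TCP) lies between the finger pads, 19 mm behind the fingertips; this is the grasp point; x points along the fingers, z is the direction in which the jaws open and shut, and the axes are right-handed (so a half turn about x gives the same grasp; the last joint's range is limited). The gripper opens to 91 mm and grips with 3 to 60 N. Pads are 32 mm wide; open, the fingers measure 118 mm over their backs; the gripper's body (76 mm by 178 mm) begins 60 mm behind the grasp point.
Start: joints at [1.198, 0.379, 1.734, -0, 1.028, -0.033], TCP at [0.233, 0.66, 0.233] pointing down, gripper open.
Joint ranges: [-2.77, 2.77], [-0.74, 2.19], [0, 2.66], [-1.06, 4.2], [0.31, 2.87], [-3.08, 3.08]. Speed limits (rad/s): [1.89, 1.89, 2.39, 3.14, 3.14, 3.14].

### API

Orientations are given as a unit quaternion [w, x, y, z].
In Python, from plant import arm gives the robot as it stands.
- The arm moves only by the tool carry_out, never from a script. Its argument "moves" is a list that holds one entry, the list of rows, each a list of 4 numbers: the shift along the world's x, y, z in m, then the turn about the world's z in units of 8 degrees (1.0 is 8 degrees). A call has 1 to 8 rows; each row shifts and turns the pose as measured when the row begins; what a row does not reach is not made up. A row lasts 1/8 s, in which the tool goes at most 62.5 mm and 10.7 degrees, less where a joint would pass 70% of its speed; a pose out of reach is approached as far as the arm can. A call is refused whole if a number of a shift passes 0.0625 or a number of a turn 1, either way. A call with a gripper value outside its range is refused whole. "fingers" is the closure in counts, from 0 (fully open) to 255 (shut), set as the call begins (left out, the last holds). The fingers move at their own pace and stop on an object; the grip force is fixed at half the most. Time passes only in rows, so rows that do not move let the fingers close. It gives the time, the measured TCP pose, the force and the opening at its end, in the units of the state.
- arm.sense(): the state, without advancing time (a new reading comes with each control period).
- arm.read_camera(name): name is "scene" or "top" or "wrist"; returns a dict with "image" (480x640x3 uint8, red, green, blue), "z_map" (480x640 float32, m along the optical axis (not along the pixel's ray), 0 where there is no reading), "fov_y" (degrees; the focal length in pixels is half the picture's height over the tangent of half this angle, whatever the lens; pixels are square), "cx", "cy" (the principal point, pixels), "eye" and "rotation" of the camera in the world. Camera axes: x right, y up, looking along -z (the intrinsics and any distortion apply to the point x, -y, -z); pixel columns grow to the right and rows downward; lengths in m; the calibration is good to about 2 mm. A picture is of the moment at which its call begins.
- arm.sign_off(): hands the job in, once; it reports no verdict.
The state is a dict: "time": time; "qpos": joint angles; "qvel": joint speeds; "effort": joint torques, N m; "ee_pos": TCP position; "tool_rot": TCP orientation; "ft_force": force on the tool from outside, world axes, zero at the start; "ft_torque": the same for the moment, N m; "finger_gap": finger opening in m.
Only numpy, scipy, OpenCV 4.12 (cv2) and the standard library are available. Lean on these libraries where they do the work, as an engineer would, in place of code of your own. Each camera call takes 0.05 s, during which the arm holds its last target.

### The job

Take the red-capped tube from the rack and slide it gently down, without dropping it, until it is fully home in the empty bore of the aluminium block. Then, with the orange slide still as you found it, give the heater's lid a gentle tug by its handle: if it is caught, push the orange slide fully across to release it. Lift the lid by its handle to about 60 degrees or more and finish holding it open there by the handle, so that a colleague can set the block in; leave the other tubes and everything else where they are.

Things in the scene. Friction and masses are not known exactly. Their poses are not given: they have to be found in the camera images.
- red_tube: the sample tube to load: clear rigid tube, 16 mm diameter, round bottom, 100 mm long with a red screw cap 20 mm in diameter that takes up its top 20 mm. Origin: the lowest point of the round bottom; z runs up the tube (cap centre 90 mm up). About 30 g. It starts upright in one of the rack's three holes, its bottom on the rack's base 8 mm above the table.
- rack: white plastic tube rack, fixed to the table, 60 mm (x) by 174 mm (y), 58 mm high; three holes 18 mm wide in a row along its y, 50 mm apart, hold three upright tubes. Origin: centre of its underside.
- block: square bare-aluminium heating block, fixed, 104 x 104 x 60 mm, with four vertical bores 18 mm wide and 52 mm deep, at 24 mm either side of its centre in x and y; three hold grey-capped tubes, the one towards -x, +y of the block's own axes is empty. Origin: centre of its underside.
- free_bore (a point): centre of the mouth of the empty bore, on the block's top face, 60 mm above the table; bore 18 mm wide, 52 mm deep, slightly chamfered, axis vertical. A tube that is fully home stands on the bore's floor, its bottom 52 mm below this point and its cap's underside 28 mm above the block. The axes are those of the block.
- heater: white dry-block heater, fixed, 270 mm deep (x), 240 mm wide (y), its flat top deck 95 mm above the table; its front (own -x side, blue panel with display and buttons) faces the robot. A grey hinged lid with a clear window covers the square well; 75 mm of free deck lies in front of the lid. Origin: centre of its underside.
- lid (a joint): opening angle of the lid, rad: 0 shut, stop at 1.25. The lid turns about the heater's own y axis through lid_hinge, its front edge going up and back, away from the robot. Lid 166 mm deep, 200 mm wide, top 138 mm above the table when shut, about 0.45 kg; no stay: it falls shut from any angle when let go.
- lid_hinge (a point): point on the lid's hinge line at the middle of its width, at the back of the heater, 97 mm above the table; axes as the heater's.
- lid_handle (a point): middle of the lid's black D-shaped handle: round bar of 12 mm diameter, 80 mm long between the centres of its two end arms, level and parallel to the heater's y, 40 mm in front of the lid's front face and 31 mm above the deck when shut (205 mm in front of the hinge line and 29 mm above it); bare deck below. It turns with the lid; the bar can roll in the fingers.
- latch: the lid latch on the deck, left of the handle: a steel track plate 24 x 60 x 2 mm; under the deck a hidden spring-less tongue may or may not hold the lid. Both cases look alike, the slide at 0. A caught lid gives 1 to 3 mm at the handle, then stops dead; a free one lifts with 2 to 4 N. Origin: on the deck, under the slide's centre at its start.
- slide (a joint): position of the orange thumb slide, m: 0 as found, up to 0.014 when pushed fully to the heater's own +y (to the left seen from the robot). Pushed fully across, it draws the hidden tongue clear and the lid is free; it takes about 3 to 6 N and stays where it is left.
- slide_top (a point): centre of the top of the orange thumb slide: ribbed block 16 mm (x) by 20 mm (y) standing 25 mm above the deck, its top 120 mm above the table; moves with the slide.
- blue_tube: clear round-bottomed tube like the red-capped one (16 mm, 100 mm tall) but with a blue cap, standing in the rack, to be left where it is. Origin at its lowest point.
- yellow_tube: clear round-bottomed tube like the red-capped one (16 mm, 100 mm tall) but with a yellow cap, standing in the rack, to be left where it is. Origin at its lowest point.
- grey_tube0: clear round-bottomed tube like the red-capped one (16 mm, 100 mm tall) but with a grey cap, standing in the block, to be left where it is. Origin at its lowest point.
- grey_tube1: clear round-bottomed tube like the red-capped one (16 mm, 100 mm tall) but with a grey cap, standing in the block, to be left where it is. Origin at its lowest point.
- grey_tube2: clear round-bottomed tube like the red-capped one (16 mm, 100 mm tall) but with a grey cap, standing in the block, to be left where it is. Origin at its lowest point.
- beaker: empty glass beaker, 68 mm wide, 90 mm high, standing behind the block. Leave alone. Origin: centre of its underside.
- reagent_bottle: brown jar with a blue cap, 70 mm wide, 150 mm high, on the left. Leave alone. Origin: centre of its underside.
- marker: white marker pen with a green cap lying flat, left of the rack, 130 mm long, 14 mm thick. Leave alone. Origin: under its middle.

How it is judged:
By the outcome, as a careful person would: the job done as asked, in the order asked, and still so for the second after the job is handed in, while the arm keeps its last pose, push and grip.
It also fails if it takes over 72 s, if anything falls off the work surface, if the arm or the gripper's body presses on something with over 40 N, if the wrist force passes 120 N, or if a joint passes its speed limit or range.

## Working session

There is one attempt and no reset: what is moved stays moved. The work goes in short steps, Python scripts to look and compute and a tool call to move; the robot and the scene stay as the last step left them, time stands still between calls to the robot, and variables do not carry over. Pictures are saved under pics/ and viewed, and the job is handed in when it is done.

Besides the shell and the picture viewer there is one more tool, called after "Request:" by a JSON object that holds its "api" and its "payload", one argument or row to a line. carry_out: Moves the arm, as the interface text tells. Its arguments: {"type":"object","properties":{"moves":{"type":"array","items":{"type":"array","items":{"type":"array","items":{"type":"number"}}}},"fingers":{"type":"number"}},"required":["moves"]}

```bash
ls; mkdir -p pics; cat > h.py <<'E'
import numpy as np, cv2
from plant import arm
def shot(n,f):
    c=arm.read_camera(n); cv2.imwrite('pics/'+f+'.png',c['image'][:,:,::-1]); np.savez('pics/'+f+'.npz',**c); return c
def K(c):
    f=240/np.tan(np.radians(c['fov_y'])/2); return f
def pts(c):
    f=K(c); z=c['z_map']; v,u=np.mgrid[:480,:640]
    P=np.stack([(u-c['cx'])/f*z,-(v-c['cy'])/f*z,-z],-1)
    W=P@np.array(c['rotation']).T+np.array(c['eye']); W[z==0]=np.nan; return W
def ray(c,u,v,h):
    f=K(c); d=np.array(c['rotation'])@np.array([(u-c['cx'])/f,-(v-c['cy'])/f,-1]); e=np.array(c['eye'])
    return e+d*(h-e[2])/d[2]
E
python3 - <<'E'
from h import *
s=arm.sense(); print(s)
for n in('scene','top','wrist'):
    c=shot(n,n+'0'); print(n,{k:v for k,v in c.items() if k not in('image','z_map')})
E
```

```text
pics
{'time': 0.0, 'qpos': array([ 1.19771618e+00,  3.79416170e-01,  1.73479024e+00, -7.81053188e-06,
        1.02849707e+00, -3.33172227e-02]), 'qvel': array([-0.00235975,  0.0002638 , -0.00122259,  0.00205197,  0.00162811,
       -0.00044561]), 'effort': array([-3.17566060e-03, -7.63672042e+01, -4.34377027e+01,  6.49373280e-02,
        4.20364179e-02, -3.91719698e-05]), 'ee_pos': array([0.23316314, 0.65962026, 0.23207824]), 'tool_rot': array([ 0.57700752, -0.40848868,  0.57766099,  0.40805282]), 'ft_force': array([-0.08931041,  0.47191721, -0.16918434]), 'ft_torque': array([0.04079362, 0.03914906, 0.00131917]), 'finger_gap': 0.09117898376076854}
scene {'fov_y': 45.646182290211314, 'cx': 327.4029521608886, 'cy': 242.64735307776112, 'eye': array([1.31937416, 0.01320032, 0.63774941]), 'rotation': array([0.68019592, 0.34264055, 0.29844303, 0.57520668])}
top {'fov_y': 49.41838220874735, 'cx': 322.0039617703401, 'cy': 234.67102026826265, 'eye': array([0.38468503, 0.14900931, 1.10470689]), 'rotation': array([ 0.70771028,  0.05854168, -0.07286615, -0.70029248])}
wrist {'fov_y': 61.13892783168912, 'cx': 314.73432420720536, 'cy': 238.52822550955486, 'eye': array([0.17078831, 0.68157056, 0.38255802]), 'rotation': array([ 0.810834  , -0.09788592, -0.06818955,  0.57298931])}
```

```bash
python3 - <<'E'
s=open('h.py').read()
s=s.replace("import numpy as np, cv2","import numpy as np, cv2\nfrom scipy.spatial.transform import Rotation as R\ndef rm(q): return R.from_quat(np.roll(np.array(q),-1)).as_matrix()")
s=s.replace("np.array(c['rotation'])","rm(c['rotation'])")
s+='''
def load(f): return dict(np.load('pics/'+f+'.npz'))
'''
open('h.py','w').write(s)
E
```

```text
(no output)
```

View pics/scene0.png

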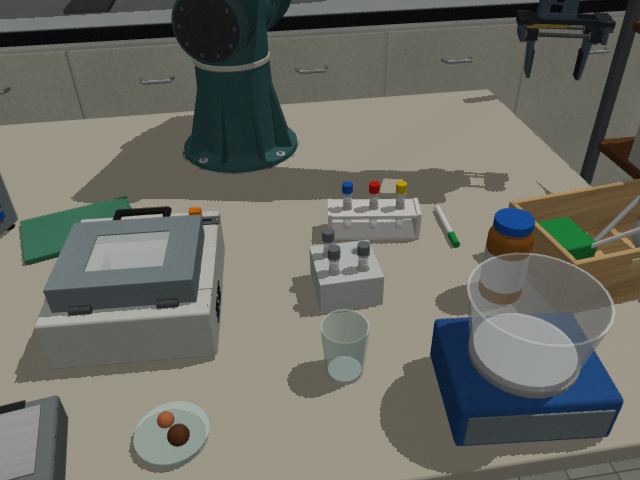

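View pics/top0.png

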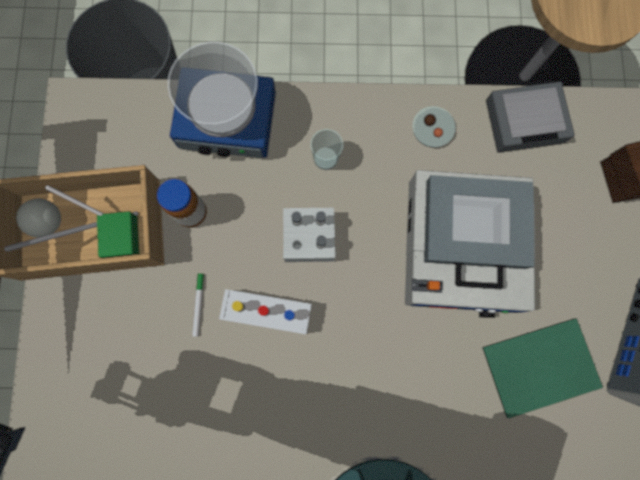

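View pics/wrist0.png

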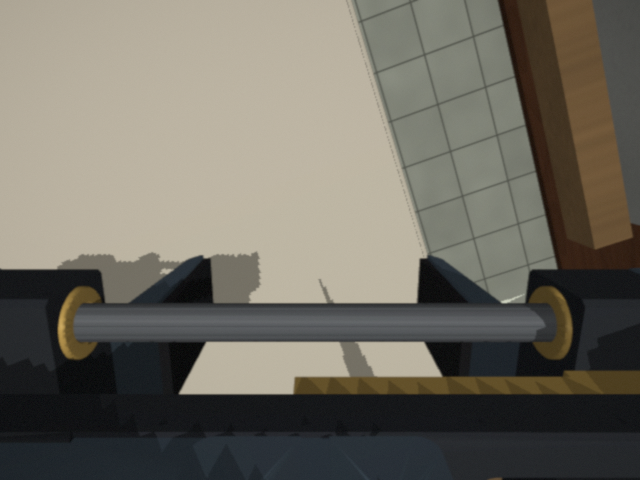

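The top view shows the red cap at (264,310), the empty bore at (297,244), the slide at (434,286) and the handle bar at about (480,284). Next I'll measure them.

```bash
python3 - <<'E'
from h import *
for nm in('top0','scene0'):
    c=load(nm); W=pts(c); hsv=cv2.cvtColor(c['image'],cv2.COLOR_RGB2HSV); H,S,V=[hsv[...,i].astype(int) for i in range(3)]
    print(nm)
    def blob(m,name,h,zlo,zhi):
        m=m&(W[...,2]>zlo)&(W[...,2]<zhi)
        n,l,st,ce=cv2.connectedComponentsWithStats(m.astype(np.uint8))
        for i in np.argsort(-st[1:,4])[:3]+1:
            if st[i,4]<12: continue
            mm=l==i; w=W[mm]; print(name,ce[i].round(1),st[i,4],'ray',ray(c,*ce[i],h).round(4),'depthmed',np.nanmedian(w,0).round(4),'min',np.nanmin(w,0).round(3),'max',np.nanmax(w,0).round(3))
    blob(((H<6)|(H>174))&(S>150)&(V>80),'red',.108,.06,.13)
    blob((H>105)&(H<125)&(S>150),'blue',.108,.06,.125)
    blob((H>22)&(H<34)&(S>150),'yel',.108,.06,.125)
    blob((H>6)&(H<18)&(S>170),'orange',.12,.1,.14)
    blob((V<60),'black',.132,.11,.15)
    blob((S<60)&(V>20)&(V<130),'grey caps',.108,.085,.118)
E
python3 - <<'E'
import cv2
im=cv2.imread('pics/top0.png')
a=cv2.resize(im[190:350,190:350],None,fx=3.7,fy=3.7,interpolation=cv2.INTER_CUBIC);b=cv2.resize(im[160:320,390:550],None,fx=3.7,fy=3.7)
cv2.imwrite('pics/zoomA.png',a);cv2.imwrite('pics/zoomB.png',b)
E
```

```text
top0
red [263.  310.3] 60 ray [0.4257 0.2397 0.108 ] depthmed [0.4263 0.2398 0.1075] min [0.419 0.232 0.103] max [0.432 0.248 0.11 ]
blue [231.4 124.2] 1811 ray [0.7969 0.3144 0.108 ] depthmed [0.7957 0.2839 0.0794] min [0.761 0.235 0.06 ] max [0.914 0.443 0.086]
blue [634.5 341.2] 57 ray [ 0.3744 -0.465   0.108 ] depthmed [ 0.3743 -0.4879  0.0718] min [ 0.365 -0.494  0.06 ] max [ 0.384 -0.482  0.083]
blue [630.4 355.7] 56 ray [ 0.3475 -0.4543  0.108 ] depthmed [ 0.3458 -0.4766  0.0713] min [ 0.336 -0.483  0.062] max [ 0.355 -0.471  0.08 ]
yel [237.3 305.7] 60 ray [0.434  0.2885 0.108 ] depthmed [0.4334 0.2887 0.108 ] min [0.428 0.279 0.102] max [0.441 0.297 0.111]
orange [433.2 285.1] 78 ray [ 0.4756 -0.0819  0.12  ] depthmed [ 0.4758 -0.0817  0.1196] min [ 0.468 -0.093  0.106] max [ 0.482 -0.074  0.123]
orange [185.5 211.1] 51 ray [0.6131 0.3934 0.12  ] depthmed [0.6119 0.393  0.1205] min [0.604 0.378 0.108] max [0.628 0.412 0.128]
black [479.2 278.2] 391 ray [ 0.4884 -0.1664  0.132 ] depthmed [ 0.4825 -0.1679  0.1311] min [ 0.472 -0.216  0.124] max [ 0.519 -0.121  0.139]
black [63
[... 1653 characters left out ...]
 7.57e-02 -1.00e-04  1.32e-01] depthmed [ 0.0764 -0.0004  0.1295] min [-0.041 -0.096  0.11 ] max [0.104 0.099 0.15 ]
black [85.8 37.9] 1319 ray [-0.5471 -0.4349  0.132 ] depthmed [-0.5215 -0.4297  0.139 ] min [-0.582 -0.676  0.111] max [-0.504 -0.17   0.15 ]
grey caps [390.9  30. ] 3062 ray [-0.5252  0.5147  0.108 ] depthmed [-0.5477  0.5205  0.101 ] min [-0.602  0.115  0.085] max [-0.52   0.973  0.113]
grey caps [124.5 299.7] 2676 ray [ 0.6814 -0.1773  0.108 ] depthmed [ 0.6824 -0.1778  0.1045] min [ 0.524 -0.298  0.091] max [ 0.696 -0.071  0.118]
grey caps [88.8 48.1] 2296 ray [-0.5239 -0.4281  0.108 ] depthmed [-0.5487 -0.4359  0.1002] min [-0.609 -0.704  0.085] max [-0.524 -0.154  0.111]
```

View pics/zoomA.png

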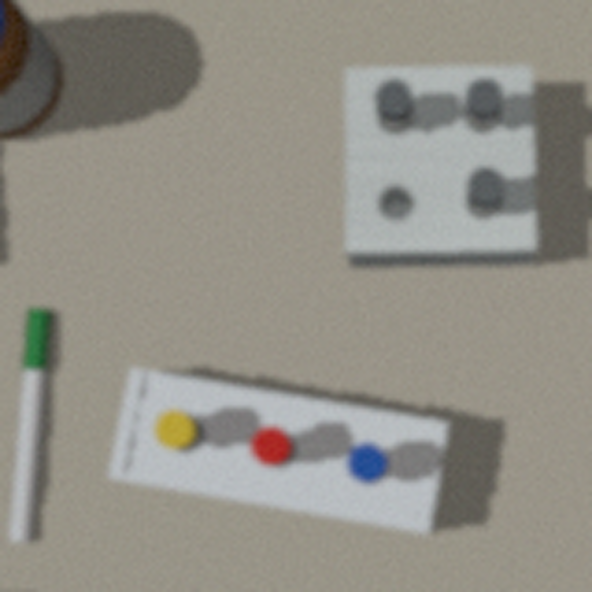

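View pics/zoomB.png

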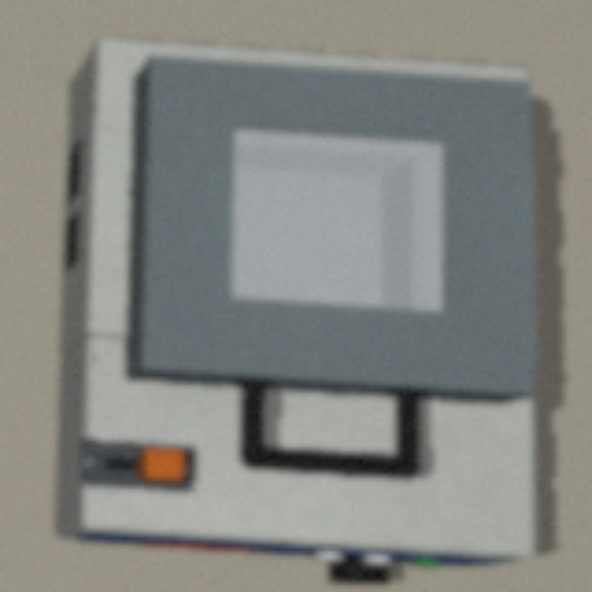

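```bash
python3 - <<'E'
from h import *
s=arm.sense(); Rt=rm(s['tool_rot']); print('x',Rt[:,0].round(3),'y',Rt[:,1].round(3),'jaw',Rt[:,2].round(3))
for nm in('top0','scene0'):
    c=load(nm); W=pts(c); Z=W[...,2]
    print(nm)
    def rect(m,h,name):
        m=cv2.morphologyEx(m.astype(np.uint8),cv2.MORPH_OPEN,np.ones((3,3),np.uint8)); 
        n,l,st,ce=cv2.connectedComponentsWithStats(m); i=1+np.argmax(st[1:,4]); w=W[l==i][:,:2]
        r=cv2.minAreaRect((w*1000).astype(np.float32)); print(name,st[i,4],'c',np.round(r[0],1),np.round(r[1],1),r[2], 'z',np.nanmedian(W[l==i][:,2]))
    roi=(W[...,0]>.45)&(W[...,0]<.68)&(W[...,1]>.07)&(W[...,1]<.25)
    rect(roi&(Z>.052)&(Z<.068),.06,'block')
    rr=(W[...,0]>.36)&(W[...,0]<.49)&(W[...,1]>.13)&(W[...,1]<.36)
    rect(rr&(Z>.05)&(Z<.066),.058,'rack')
    hh=(W[...,0]>.4)&(W[...,0]<.8)&(W[...,1]>-.35)&(W[...,1]<0)
    rect(hh&(Z>.088)&(Z<.102),.095,'deck')
    rect(hh&(Z>.130)&(Z<.146)&(W[...,0]>.5),.138,'lid')
    m=roi&(Z>.095)&(Z<.118)
    n,l,st,ce=cv2.connectedComponentsWithStats(m.astype(np.uint8))
    for i in range(1,n):
        if st[i,4]>15: print('cap',ce[i].round(1),st[i,4],ray(c,*ce[i],.106).round(4))
    # handle bar
    m=hh&(Z>.112)&(Z<.145)&(c['image'].max(2)<70)&(W[...,0]<.492)&(W[...,0]>.45)
    w=W[m]; A=np.polyfit(w[:,1],w[:,0],1); print('bar',m.sum(),A,'yaw',np.degrees(np.arctan(-A[0])),w.min(0),w.max(0),np.median(w,0))
    m=roi&(Z<.05)&(Z>.002)&(W[...,0]>.51)&(W[...,0]<.59)&(W[...,1]>.13)
    print('bore low', m.sum(), W[m].mean(0) if m.any() else '')
c=load('top0'); 
for p in((297,244.6),(296.5,244.2)): print('bore ray',ray(c,*p,.06))
E
```

```text
x [-0.    -0.001 -1.   ] y [-0.943  0.333  0.   ] jaw [ 0.333  0.943 -0.001]
top0
block 2165 c [586.  154.9] [104.4 102.8] 1.1998136043548584 z 0.05976799776098263
rack 2347 c [426.6 239.7] [174.2  60.1] 80.80526733398438 z 0.05572846043104063
deck 5388 c [ 572.2 -171.9] [241.2 271.1] 86.62620544433594 z 0.0947375514463592
lid 8969 c [ 596.2 -175. ] [202.7 176. ] 86.7301025390625 z 0.13720231190071153
cap [296.6 216.4] 94 [0.6086 0.1797 0.106 ]
cap [320.7 216.1] 92 [0.61   0.1323 0.106 ]
cap [321.4 240. ] 93 [0.5622 0.1306 0.106 ]
bar 267 [0.02836105 0.48356669] yaw -1.6245330515747824 [ 0.47049793 -0.21102821  0.12521422] [ 0.49197813 -0.12240039  0.13620553] [ 0.47771976 -0.16915232  0.13101601]
bore low 308 [0.54203884 0.19012211 0.01411294]
scene0
block 1978 c [586.7 154.8] [108.2 104.6] 1.6713066101074219 z 0.05908257070642492
rack 1615 c [426.5 239.9] [173.1  68.5] 80.6444320678711 z 0.05517041609460671
deck 4463 c [ 573.4 -172.5] [239.9 272.2] 86.2922592163086 z 0.0938378343825157
lid 9589 c [ 595.  -175.2] [201.7 180.1] 86.87199401855469 z 0.136297224753957
cap [327.8 233.5] 137 [0.5697 0.1291 0.106 ]
cap [363.3 247.1] 146 [0.6162 0.1779 0.106 ]
cap [333.5 250.5] 146 [0.6167 0.1304 0.106 ]
bar 356 [0.04242424 0.48878817] yaw -2.4292731679670574 [ 0.47332603 -0.21289264  0.11959706] [ 0.49188341 -0.12275022  0.13335864] [ 0.48124161 -0.17139645  0.12817857]
bore low 14 [0.55083028 0.19191569 0.03780317]
bore ray [0.56039214 0.17917153 0.06      ]
bore ray [0.56120283 0.18019973 0.06      ]
```

Request:
{"api": "carry_out", "payload": {
  "moves": [
    [[0.024,-0.052,0,-1],[0.024,-0.052,0,-1],[0.024,-0.052,0,-1],[0.024,-0.052,0,-1],[0.024,-0.052,0,-1],[0.024,-0.052,0,-1],[0.024,-0.052,0,-1],[0.024,-0.052,0,-1]]
  ],
  "fingers": 110
}}

```text
time: 1.15
ee_pos: [0.4271, 0.2331, 0.2313]
tool_rot: [0.706, -0.03, 0.707, 0.03]
ft_force: [0.6, 0.9, -0.3]
finger_gap: 0.0518
```

Request:
{"api": "carry_out", "payload": {
  "moves": [
    [[0,0.0035,-0.01,-1],[0,0.0035,-0.01,-0.8],[0,0,0,0]]
  ]
}}

```text
time: 1.52
ee_pos: [0.4286, 0.2362, 0.211]
tool_rot: [0.704, 0.064, 0.704, -0.064]
ft_force: [0.8, 0.2, -0.4]
finger_gap: 0.0517
```

```bash
cat >> h.py <<'E'
def st():
    s=arm.sense(); j=rm(s['tool_rot'])[:,2]; print('t',s['time'],'p',s['ee_pos'].round(4),'jaw',np.degrees(np.arctan2(j[1],j[0])).round(2),'F',s['ft_force'].round(2),'T',s['ft_torque'].round(2),'gap',round(s['finger_gap'],4),'q',s['qpos'].round(2)); return s
E
python3 - <<'E'
from h import *
st(); c=shot('wrist','w1')
W=pts(c); hsv=cv2.cvtColor(c['image'],cv2.COLOR_RGB2HSV); m=((hsv[...,0]<6)|(hsv[...,0]>174))&(hsv[...,1]>150)&(hsv[...,2]>60)
v,u=np.nonzero(m); print(m.sum(),u.min(),u.max(),v.min(),v.max(),ray(c,u.mean(),v.mean(),.108),np.nanmedian(W[m],0))
E
```

```text
t 1.525 p [0.4286 0.2362 0.211 ] jaw -10.45 F [ 0.75  0.16 -0.39] T [-0.04  0.05  0.05] gap 0.0517 q [ 0.46  0.07  2.17 -0.    0.9   0.64]
775 297 325 222 255 [0.42703726 0.24037135 0.108     ] [0.42700892 0.2398544  0.10632008]
```

View pics/w1.png

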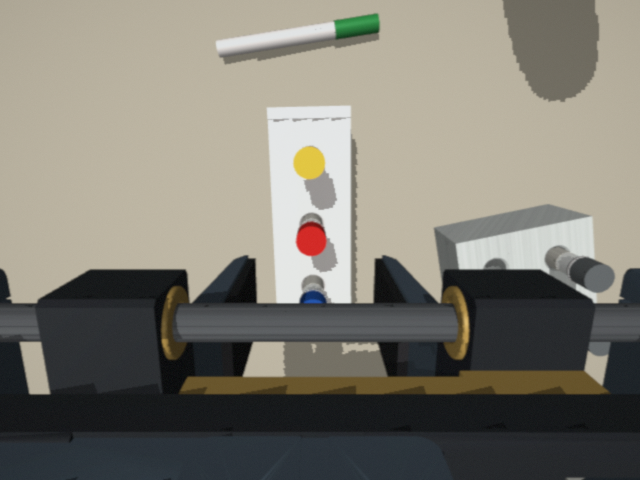

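The wrist view shows the red cap at (311,238), which is (0.427, 0.240) in the world and agrees with the top view. I'll go down onto it.

Request:
{"api": "carry_out", "payload": {
  "moves": [
    [[-0.0016,0.0038,0,0.14],[0,0,0,0],[0,0,-0.028,0],[0,0,-0.028,0]]
  ]
}}

```text
time: 2.08
ee_pos: [0.4285, 0.242, 0.1573]
tool_rot: [0.707, 0.055, 0.703, -0.053]
ft_force: [0.5, 0.6, 0.2]
finger_gap: 0.0519
```

```bash
python3 - <<'E'
from h import *
st()
E
```

```text
t 2.075 p [0.4285 0.242  0.1573] jaw -8.71 F [0.45 0.65 0.2 ] T [-0.11  0.02  0.05] gap 0.0519 q [ 0.47  0.16  2.19 -0.    0.78  0.62]
```

Request:
{"api": "carry_out", "payload": {
  "moves": [
    [[-0.0015,-0.002,-0.02,0],[0,0,-0.02,0],[0,0,-0.019,0],[0,0,0,0]]
  ]
}}

```text
time: 2.58
ee_pos: [0.4262, 0.2404, 0.0959]
tool_rot: [0.707, 0.053, 0.704, -0.051]
ft_force: [-0.2, -0.3, -0.0]
finger_gap: 0.0519
```

```bash
python3 - <<'E'
from h import *
st()
E
```

```text
t 2.575 p [0.4262 0.2404 0.0959] jaw -8.4 F [-0.2  -0.32 -0.01] T [-0.11  0.08 -0.  ] gap 0.0519 q [ 0.47  0.28  2.21 -0.    0.65  0.61]
```

Request:
{"api": "carry_out", "payload": {
  "moves": [
    [[0.0005,0,0.002,0],[0,0,0,0],[0,0,0,0],[0,0,0,0],[0,0,0,0]]
  ],
  "fingers": 255
}}

```text
time: 3.2
ee_pos: [0.428, 0.2413, 0.1008]
tool_rot: [0.708, 0.053, 0.702, -0.05]
ft_force: [0.8, -0.4, -1.1]
finger_gap: 0.0189
```

```bash
python3 - <<'E'
from h import *
st()
E
```

```text
t 3.2 p [0.428  0.2413 0.1008] jaw -8.34 F [ 0.8  -0.41 -1.08] T [-0.02  0.1   0.01] gap 0.0189 q [ 0.47  0.27  2.2  -0.    0.66  0.61]
```

Request:
{"api": "carry_out", "payload": {
  "moves": [
    [[0,0,0.01,0],[0,0,0.02,0],[0,0,0.025,0],[0,0,0.025,0],[0,0,0,0]]
  ]
}}

```text
time: 3.82
ee_pos: [0.4279, 0.2412, 0.1852]
tool_rot: [0.708, 0.053, 0.702, -0.05]
ft_force: [-0.4, -0.1, -0.0]
finger_gap: 0.0194
```

```bash
python3 - <<'E'
from h import *
st(); c=shot('scene','s1')
E
```

```text
t 3.825 p [0.4279 0.2412 0.1852] jaw -8.34 F [-0.35 -0.1  -0.02] T [-0.12  0.03 -0.01] gap 0.0194 q [ 0.47  0.11  2.18 -0.    0.84  0.61]
```

View pics/s1.png

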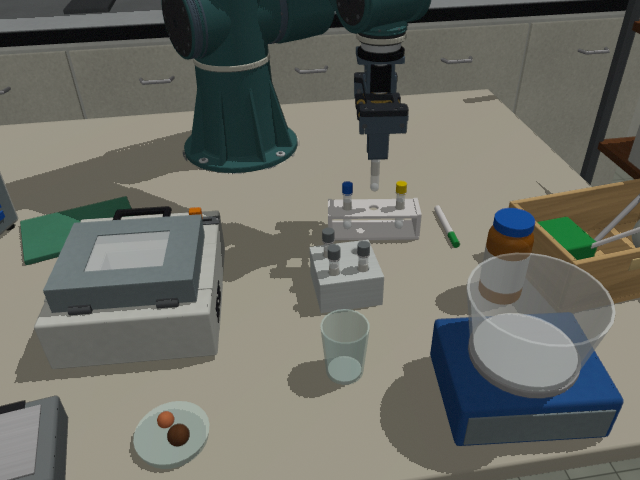

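Request:
{"api": "carry_out", "payload": {
  "moves": [
    [[0.019,-0.009,0,0.97],[0.019,-0.009,0,0.97],[0.019,-0.009,0,0.97],[0.019,-0.009,0,0.97],[0.019,-0.009,0,0.97],[0.019,-0.009,0,0.97],[0.019,-0.009,0,0.97],[0,0,0,0]]
  ]
}}

```text
time: 4.88
ee_pos: [0.5596, 0.1742, 0.1753]
tool_rot: [0.644, -0.285, 0.649, 0.287]
ft_force: [-0.7, 0.6, -0.4]
finger_gap: 0.019
```

```bash
python3 - <<'E'
from h import *
st(); c=shot('wrist','w2'); shot('scene','s2'); shot('top','t2')
E
```

```text
t 4.875 p [0.5596 0.1742 0.1753] jaw 47.71 F [-0.65  0.63 -0.43] T [ 0.    0.04 -0.01] gap 0.019 q [ 0.26  0.28  1.99  0.    0.88 -0.57]
```

View pics/w2.png

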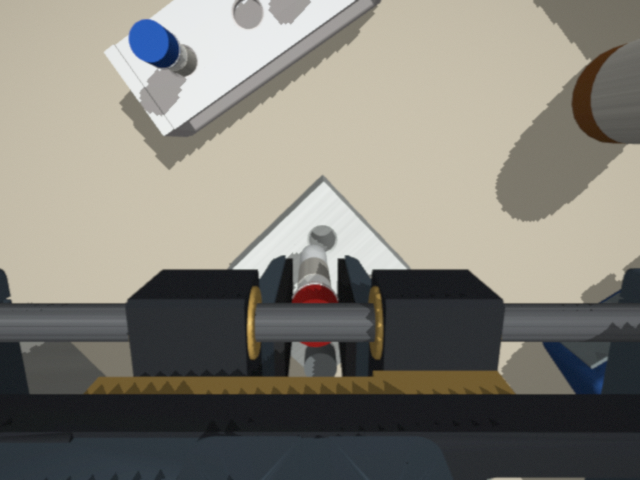

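View pics/s2.png

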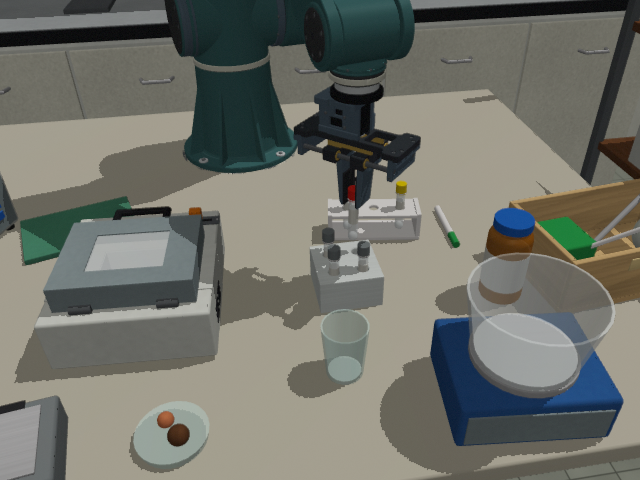

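```bash
python3 - <<'E'
from h import *
c=load('w2'); im=c['image'][160:340,220:420,::-1]; cv2.imwrite('pics/w2z.png',cv2.resize(im,None,fx=3.3,fy=3.3,interpolation=cv2.INTER_CUBIC))
W=pts(c); hsv=cv2.cvtColor(c['image'],cv2.COLOR_RGB2HSV); m=((hsv[...,0]<6)|(hsv[...,0]>174))&(hsv[...,1]>150)&(hsv[...,2]>60)
v,u=np.nonzero(m); print('red',m.sum(),u.min(),u.max(),v.min(),v.max(),np.nanmedian(W[m],0),np.nanmin(W[m],0),np.nanmax(W[m],0))
for p in((322,237),(312,253)): print(ray(c,*p,.06),W[p[1],p[0]])
c=load('s2'); W=pts(c); hsv=cv2.cvtColor(c['image'],cv2.COLOR_RGB2HSV); m=((hsv[...,0]<6)|(hsv[...,0]>174))&(hsv[...,1]>150)&(hsv[...,2]>60)&(W[...,2]>.13); m[:,500:]=0; m[:170]=0;m[210:]=0
print('red scene',m.sum(),np.nanmedian(W[m],0),np.nanmin(W[m],0),np.nanmax(W[m],0))
im=c['image'][160:320,280:440,::-1]; cv2.imwrite('pics/s2z.png',cv2.resize(im,None,fx=3.7,fy=3.7,interpolation=cv2.INTER_CUBIC))
E
```

```text
red 701 292 336 285 346 [0.55503511 0.17774847 0.17557937] [0.55104483 0.13072308 0.09302057] [0.60546593 0.1822981  0.18296967]
[0.56012756 0.17911981 0.06      ] [0.56855787 0.17224402 0.01346141]
[0.56383885 0.16661573 0.06      ] [0.5543363  0.17610052 0.1087082 ]
red scene 102 [0.56626293 0.1679906  0.17825079] [0.55026829 0.16298654 0.16470762] [0.57276366 0.17470652 0.18367145]
```

View pics/w2z.png

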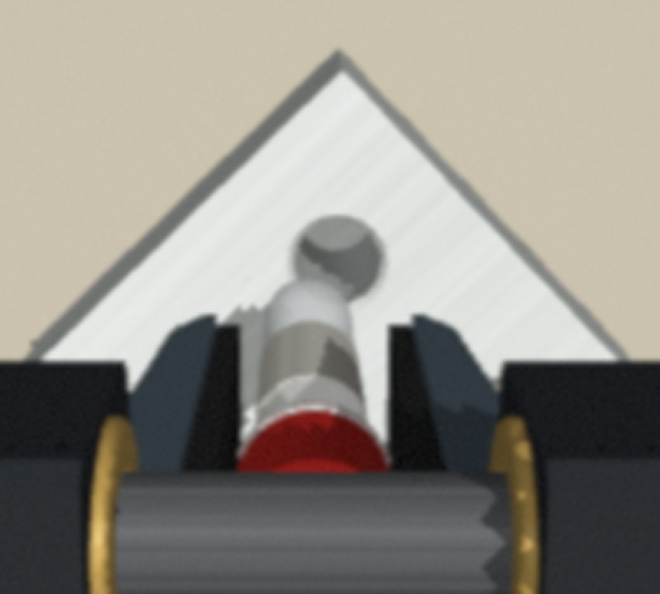

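View pics/s2z.png

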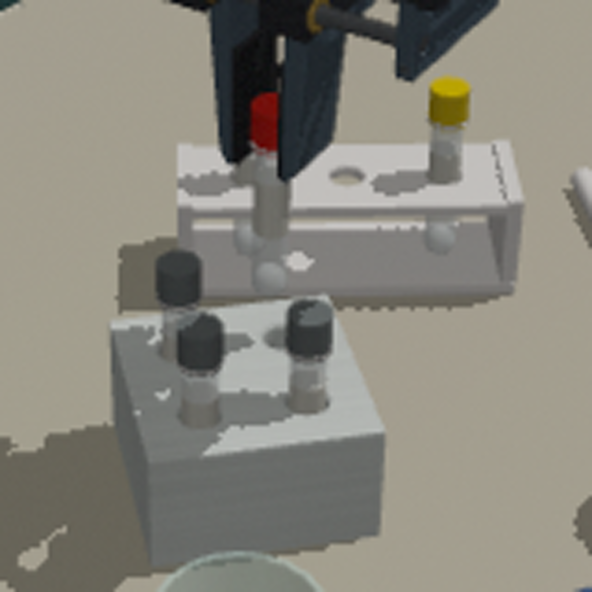

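```bash
python3 - <<'E'
from h import *
c=load('w2')
print('bore',ray(c,322.4,238.5,.06)); print('tube bottom ctr',ray(c,313.9,257,.0905),ray(c,313.9,257,.0925))
s=arm.sense();Rt=rm(s['tool_rot']);print(Rt.T@(ray(c,313.9,257,.0905)-s['ee_pos']),Rt[:,0].round(4))
c=load('s2'); # scene: sphere centre zoom (269,277)
for z in(.0905,): p=ray(c,280+270/3.7,160+277/3.7,z);print('scene tube',p,Rt.T@(p-s['ee_pos']))
E
```

```text
bore [0.56107795 0.17862391 0.06      ]
tube bottom ctr [0.56050266 0.17171685 0.0905    ] [0.56009029 0.17211341 0.0925    ]
[ 0.08518527 -0.00421791 -0.00050047] [-0.008   0.0011 -1.    ]
scene tube [0.55918012 0.1731006  0.0905    ] [ 0.08519731 -0.00230833 -0.00036917]
```

Request:
{"api": "carry_out", "payload": {
  "moves": [
    [[0.001,0.006,0,0],[0,0,-0.007,0],[0,0,-0.006,0],[0,0,0,0]]
  ]
}}

```text
time: 5.52
ee_pos: [0.5579, 0.1821, 0.1615]
tool_rot: [0.644, -0.283, 0.65, 0.287]
ft_force: [-0.3, -0.0, -0.5]
finger_gap: 0.0191
```

```bash
python3 - <<'E'
from h import *
st(); c=shot('wrist','w3'); d=shot('scene','s3')
im=c['image'][160:340,220:420,::-1]; cv2.imwrite('pics/w3z.png',cv2.resize(im,None,fx=3.3,fy=3.3,interpolation=cv2.INTER_CUBIC))
im=d['image'][190:290,290:390,::-1]; cv2.imwrite('pics/s3z.png',cv2.resize(im,None,fx=6,fy=6,interpolation=cv2.INTER_CUBIC))
E
```

```text
t 5.525 p [0.5579 0.1821 0.1615] jaw 47.54 F [-0.27 -0.02 -0.54] T [-0.03 -0.04  0.02] gap 0.0191 q [ 0.27  0.3   1.99  0.    0.85 -0.56]
```

View pics/w3z.png

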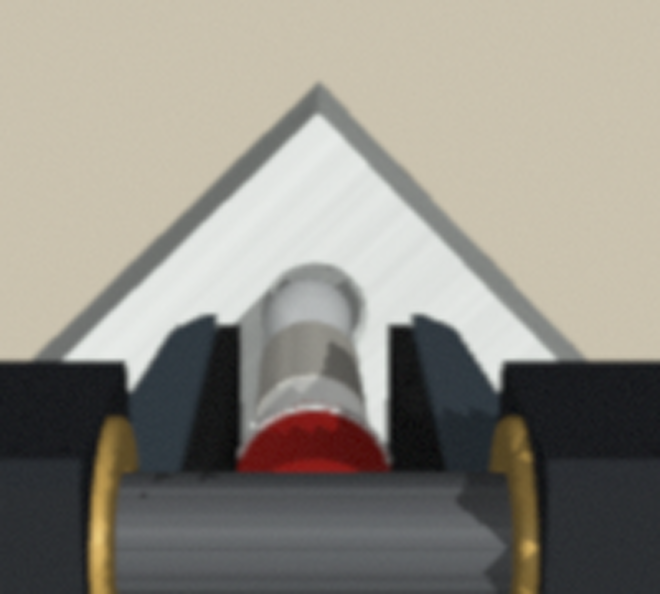

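View pics/s3z.png

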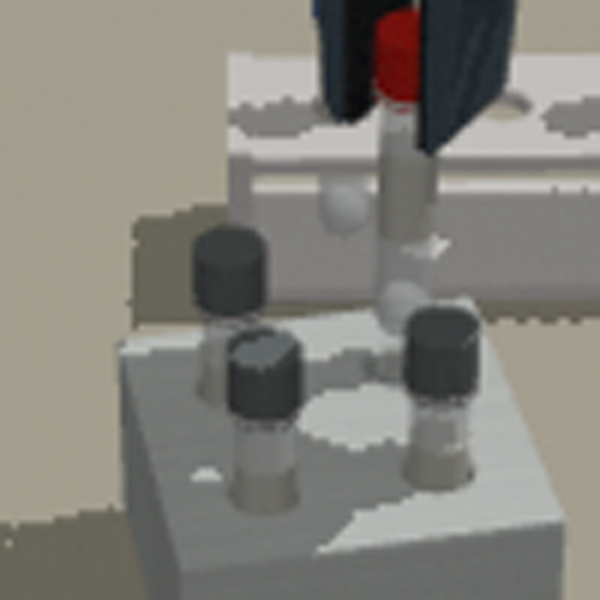

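```bash
python3 - <<'E'
from h import *
c=load('w3'); s=arm.sense(); z=s['ee_pos'][2]-.0928+.008
b=ray(c,316.7,253,.06); t=ray(c,313.9,257,z); print(b,t,b-t,z)
c=load('s3'); t2=ray(c,290+403/6,190+307/6,z); print('scene tube',t2)
E
```

```text
[0.56131738 0.17948155 0.06      ] [0.55855603 0.17976068 0.07717992] [ 0.00276135 -0.00027914 -0.01717992] 0.07717992487179742
scene tube [0.55992851 0.18032004 0.07717992]
```

Request:
{"api": "carry_out", "payload": {
  "moves": [
    [[0.002,-0.001,0,0]]
  ]
}}

```text
time: 5.75
ee_pos: [0.5603, 0.1811, 0.1621]
tool_rot: [0.645, -0.284, 0.649, 0.287]
ft_force: [0.1, 0.8, 0.1]
finger_gap: 0.0193
```

```bash
cat > t.py <<'E'
import sys
from h import *
n=sys.argv[1]
s=st(); c=shot('wrist','w'+n); 
print([arm.sense()['ee_pos'].round(4) for i in range(2)])
im=c['image'][160:340,220:420,::-1]; cv2.imwrite('pics/w%sz.png'%n,cv2.resize(im,None,fx=3.3,fy=3.3,interpolation=cv2.INTER_CUBIC))
E
python3 t.py 4
```

```text
t 5.75 p [0.5603 0.1811 0.1621] jaw 47.54 F [0.11 0.77 0.06] T [-0.02 -0.04 -0.01] gap 0.0193 q [ 0.27  0.31  1.99  0.    0.85 -0.56]
[array([0.5606, 0.181 , 0.1622]), array([0.5606, 0.181 , 0.1622])]
```

View pics/w4z.png

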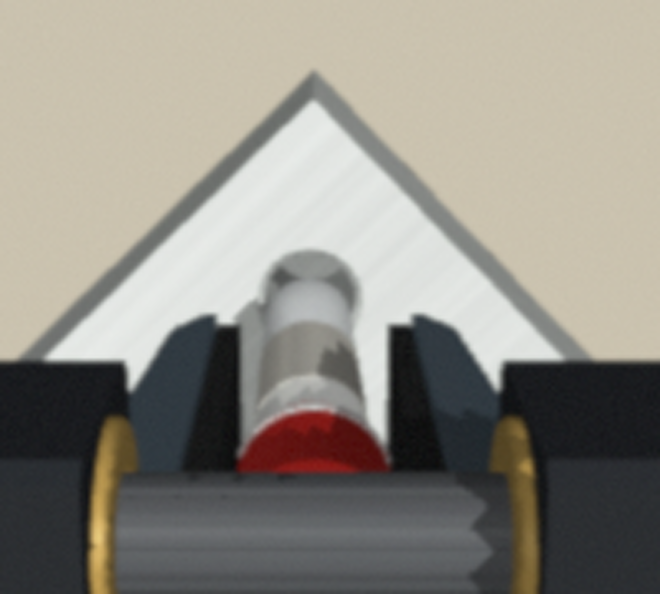

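```bash
python3 - <<'E'
from h import *
c=load('w4'); s=arm.sense(); z=s['ee_pos'][2]-.0928+.008
b=ray(c,220+311.5/3.3,160+294/3.3,.06); t=ray(c,313.9,257,z); print(b,t,b-t,z)
E
```

```text
[0.56105681 0.17901561 0.06      ] [0.56116642 0.17865991 0.07738899] [-0.0001096   0.00035569 -0.01738899] 0.07738899122328022
```

The mouth at about (314,249) and the tube bottom at (314,257) coincide to within 0.5 mm by ray. I'll descend gently and check as I go.

Request:
{"api": "carry_out", "payload": {
  "moves": [
    [[0,0,-0.006,0],[0,0,-0.005,0]]
  ]
}}

```text
time: 6.05
ee_pos: [0.561, 0.1809, 0.151]
tool_rot: [0.645, -0.283, 0.649, 0.286]
ft_force: [0.9, 1.0, -0.3]
finger_gap: 0.0194
```

```bash
python3 t.py 5
```

```text
t 6.05 p [0.561  0.1809 0.151 ] jaw 47.52 F [ 0.87  1.01 -0.31] T [-0.05 -0.04  0.  ] gap 0.0194 q [ 0.27  0.32  1.99  0.    0.83 -0.56]
[array([0.5607, 0.1808, 0.1504]), array([0.5607, 0.1808, 0.1504])]
```

View pics/w5z.png

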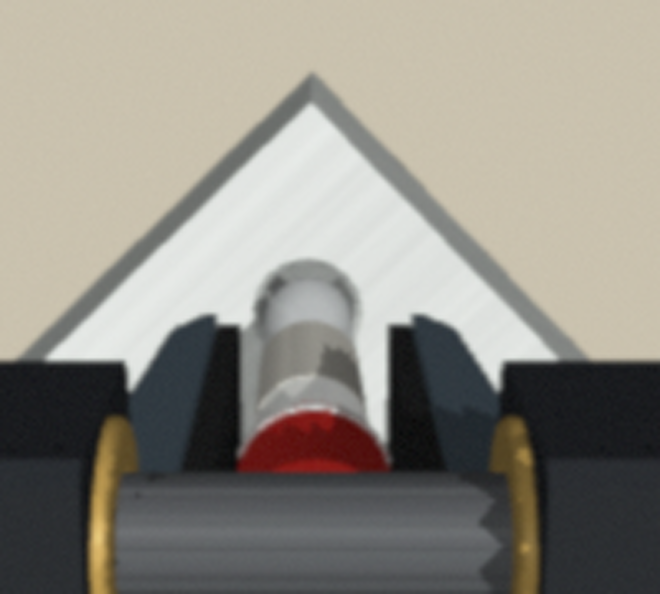

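Request:
{"api": "carry_out", "payload": {
  "moves": [
    [[0,0,-0.005,0],[0,0,-0.005,0]]
  ]
}}

```text
time: 6.35
ee_pos: [0.5607, 0.1808, 0.1398]
tool_rot: [0.645, -0.283, 0.649, 0.286]
ft_force: [0.4, -0.4, -0.5]
finger_gap: 0.0192
```

```bash
python3 t.py 6
```

```text
t 6.35 p [0.5607 0.1808 0.1398] jaw 47.52 F [ 0.4  -0.38 -0.49] T [-0.02  0.02  0.05] gap 0.0192 q [ 0.27  0.34  2.    0.    0.81 -0.56]
[array([0.5604, 0.1807, 0.1391]), array([0.5604, 0.1807, 0.1391])]
```

View pics/w6z.png

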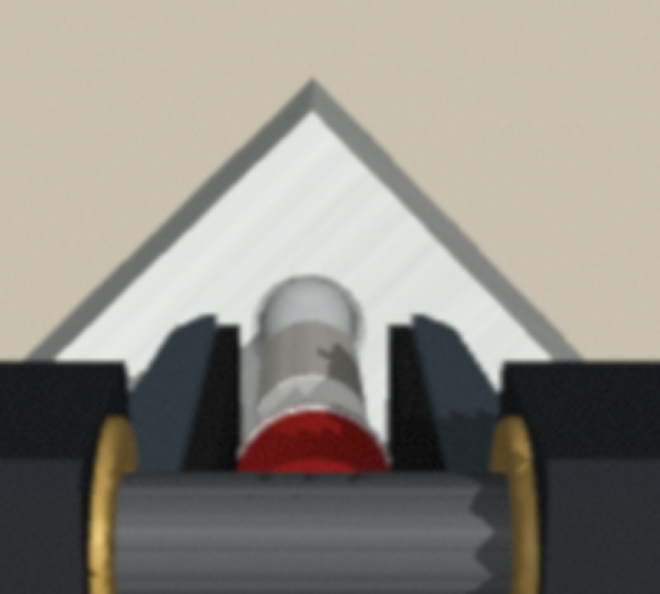

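The tube is about 13 mm into the mouth, centred, with no force on the wrist. Continuing.

Request:
{"api": "carry_out", "payload": {
  "moves": [
    [[0,0,-0.005,0],[0,0,-0.005,0],[0,0,-0.005,0]]
  ]
}}

```text
time: 6.78
ee_pos: [0.5605, 0.1808, 0.1233]
tool_rot: [0.645, -0.283, 0.65, 0.286]
ft_force: [-0.0, -1.7, -0.6]
finger_gap: 0.0192
```

```bash
python3 -c "
from h import *
st()"
```

```text
t 6.775 p [0.5605 0.1808 0.1233] jaw 47.52 F [-0.02 -1.7  -0.61] T [-0.01  0.03  0.01] gap 0.0192 q [ 0.27  0.36  2.    0.    0.78 -0.56]
```

Request:
{"api": "carry_out", "payload": {
  "moves": [
    [[0,-0.0003,-0.005,0],[0,0,-0.005,0],[0,0,-0.005,0]]
  ]
}}

```text
time: 7.15
ee_pos: [0.5605, 0.1805, 0.1071]
tool_rot: [0.645, -0.283, 0.65, 0.286]
ft_force: [-0.1, 0.6, 0.5]
finger_gap: 0.019
```

```bash
python3 -c "
from h import *
st()"
```

```text
t 7.15 p [0.5605 0.1805 0.1071] jaw 47.52 F [-0.11  0.62  0.52] T [-0.07  0.02  0.01] gap 0.019 q [ 0.27  0.39  2.    0.    0.76 -0.56]
```

Request:
{"api": "carry_out", "payload": {
  "moves": [
    [[0,0,-0.002,0],[0,0,-0.002,0]]
  ]
}}

```text
time: 7.4
ee_pos: [0.5604, 0.1805, 0.1026]
tool_rot: [0.645, -0.283, 0.65, 0.286]
ft_force: [-0.3, -1.1, -0.6]
finger_gap: 0.0191
```

Request:
{"api": "carry_out", "payload": {
  "moves": [
    [[0,0,-0.0015,0]]
  ]
}}

```text
time: 7.52
ee_pos: [0.5605, 0.1805, 0.1011]
tool_rot: [0.645, -0.283, 0.65, 0.286]
ft_force: [0.5, -0.1, 0.7]
finger_gap: 0.019
```

Request:
{"api": "carry_out", "payload": {
  "moves": [
    [[0,0,-0.001,0]]
  ]
}}

```text
time: 7.65
ee_pos: [0.5606, 0.1805, 0.1001]
tool_rot: [0.645, -0.283, 0.65, 0.286]
ft_force: [-0.3, -0.6, 6.1]
finger_gap: 0.0191
```

Floor contact: 6 N up at z = 0.100, the expected home height. Releasing.

Request:
{"api": "carry_out", "payload": {
  "moves": [
    [[0,0,0,0],[0,0,0,0],[0,0,0,0],[0,0,0,0]]
  ],
  "fingers": 130
}}

```text
time: 8.15
ee_pos: [0.5607, 0.1805, 0.1004]
tool_rot: [0.645, -0.283, 0.649, 0.286]
ft_force: [0.1, -1.7, 0.1]
finger_gap: 0.0448
```

Request:
{"api": "carry_out", "payload": {
  "moves": [
    [[0,0,0.01,0],[0,0,0.03,0],[0,0,0.04,0],[0,0,0.04,0]]
  ]
}}

```text
time: 8.65
ee_pos: [0.5589, 0.18, 0.2227]
tool_rot: [0.643, -0.283, 0.651, 0.287]
ft_force: [0.1, 0.1, 0.6]
finger_gap: 0.0445
```

```bash
python3 - <<'E'
from h import *
st(); c=shot('scene','s7'); shot('wrist','w7')
W=pts(c); hsv=cv2.cvtColor(c['image'],cv2.COLOR_RGB2HSV); m=((hsv[...,0]<6)|(hsv[...,0]>174))&(hsv[...,1]>150)&(hsv[...,2]>60)&(W[...,2]>.06); m[:,500:]=0; m[:170]=0;m[280:]=0
print('red scene',m.sum(),np.nanmedian(W[m],0),np.nanmin(W[m],0),np.nanmax(W[m],0))
E
```

```text
t 8.65 p [0.5589 0.18   0.2227] jaw 47.52 F [0.11 0.08 0.57] T [-0.03  0.04 -0.01] gap 0.0445 q [ 0.27  0.22  1.97  0.    0.97 -0.56]
red scene 155 [0.56986516 0.17817615 0.10451447] [0.55315978 0.16977637 0.08973508] [0.57601947 0.18909615 0.10899614]
```

View pics/s7.png

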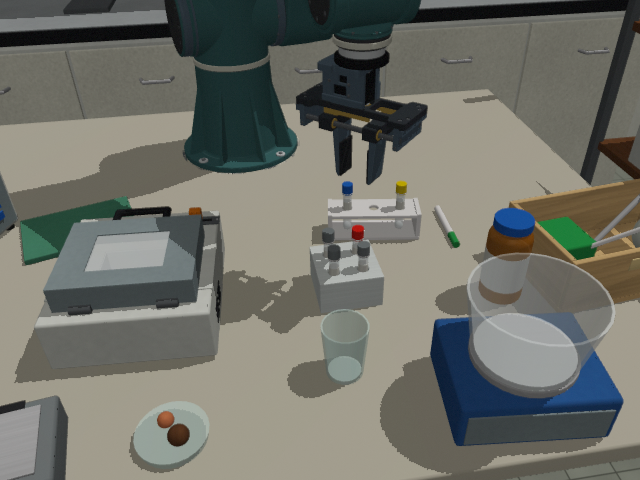

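The red cap stands in the block with its top at z = 0.109, so it is home. Moving above the handle.

Request:
{"api": "carry_out", "payload": {
  "moves": [
    [[-0.01,-0.043,0,-0.79],[-0.01,-0.043,0,-0.79],[-0.01,-0.043,0,-0.79],[-0.01,-0.043,0,-0.79],[-0.01,-0.043,0,-0.79],[-0.01,-0.043,0,-0.79],[-0.01,-0.043,0,-0.79],[-0.01,-0.043,0,-0.79]]
  ]
}}

```text
time: 9.75
ee_pos: [0.4776, -0.1709, 0.2279]
tool_rot: [0.707, 0.028, 0.706, -0.026]
ft_force: [0.8, 0.6, 0.2]
finger_gap: 0.0446
```

```bash
python3 - <<'E'
from h import *
st(); c=shot('wrist','w8')
E
```

```text
t 9.75 p [ 0.4776 -0.1709  0.2279] jaw -4.38 F [0.85 0.6  0.17] T [-0.09  0.01  0.01] gap 0.0446 q [-0.39  0.08  2.12  0.    0.94 -0.32]
```

View pics/w8.png

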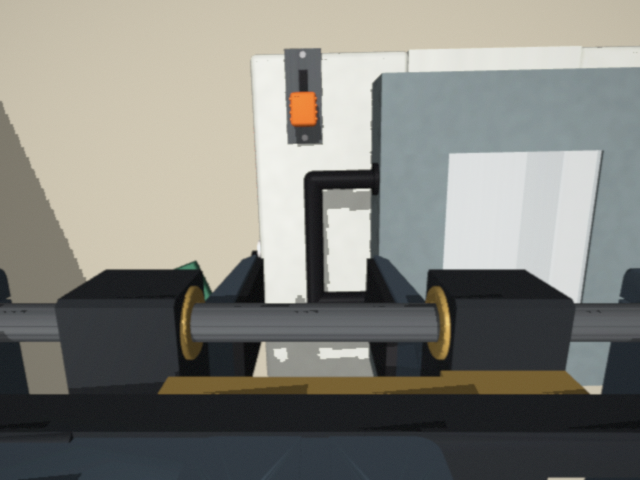

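```bash
python3 - <<'E'
from h import *
c=load('w8'); W=pts(c); im=c['image']
for r in(205,225,245,265,285):
    row=im[r,290:345].max(1); d=np.nonzero(row<60)[0]+290; d=d[d<335]; print(r,d.min(),d.max(),ray(c,(d.min()+d.max())/2,r,.126).round(4),np.nanmedian(W[r,d],0).round(4))
# corner arm: rows at col 350
col=im[160:200,345].max(1); d=np.nonzero(col<60)[0]+160; print('arm',d.min(),d.max(),ray(c,345,(d.min()+d.max())/2,.126))
hsv=cv2.cvtColor(im,cv2.COLOR_RGB2HSV); m=(hsv[...,0]>6)&(hsv[...,0]<18)&(hsv[...,1]>170); m[200:]=0
v,u=np.nonzero(m&(W[...,2]>.115)); print('slide top',ray(c,u.mean(),v.mean(),.12),W[v,u].min(0),W[v,u].max(0))
l=(W[...,2]>.13)&(W[...,2]<.145); print('lid min x edge', [np.nanmin(np.where(l[r],W[r,:,0],9)).round(4) for r in(120,160,200,240)])
E
```

```text
205 305 321 [ 0.4787 -0.1445  0.126 ] [ 0.4787 -0.1438  0.1299]
225 306 322 [ 0.4783 -0.1573  0.126 ] [ 0.4784 -0.1565  0.1293]
245 307 322 [ 0.4776 -0.1704  0.126 ] [ 0.4777 -0.1693  0.13  ]
265 307 322 [ 0.4766 -0.1838  0.126 ] [ 0.4767 -0.1825  0.1296]
285 308 323 [ 0.4761 -0.1975  0.126 ] [ 0.4762 -0.1961  0.1298]
arm 171 188 [ 0.49960106 -0.13019864  0.126     ]
slide top [ 0.47715519 -0.08606434  0.12      ] [ 0.46893327 -0.09599517  0.11509905] [ 0.48515276 -0.07589344  0.12078109]
lid min x edge [np.float64(0.5214), np.float64(0.52), np.float64(0.4771), np.float64(0.4739)]
```

The wrist view shows the bar at columns 307–322. Its middle is at (0.4776, -0.171), and the slide top is at (0.477, -0.086) and untouched. I'll narrow the fingers and descend.

Request:
{"api": "carry_out", "payload": {
  "moves": [
    [[0,0,-0.02,0.13],[0,0,-0.025,0],[0,0,-0.025,0],[0,0,0,0]]
  ],
  "fingers": 160
}}

```text
time: 10.3
ee_pos: [0.4761, -0.176, 0.1568]
tool_rot: [0.707, 0.025, 0.706, -0.023]
ft_force: [-0.3, -0.3, -0.5]
finger_gap: 0.034
```

```bash
python3 - <<'E'
from h import *
st()
E
```

```text
t 10.3 p [ 0.4761 -0.176   0.1568] jaw -3.91 F [-0.31 -0.31 -0.49] T [-0.06  0.03  0.02] gap 0.034 q [-0.4   0.19  2.16  0.    0.79 -0.34]
```

Request:
{"api": "carry_out", "payload": {
  "moves": [
    [[0.0015,0.005,-0.01,0],[0,0,-0.01,0],[0,0,-0.009,0],[0,0,0,0]]
  ]
}}

```text
time: 10.8
ee_pos: [0.4787, -0.1707, 0.128]
tool_rot: [0.708, 0.024, 0.705, -0.023]
ft_force: [-0.1, -0.2, -0.3]
finger_gap: 0.0343
```

```bash
python3 - <<'E'
from h import *
st()
E
```

```text
t 10.8 p [ 0.4787 -0.1707  0.128 ] jaw -3.88 F [-0.06 -0.25 -0.33] T [-0.06  0.09  0.02] gap 0.0343 q [-0.39  0.24  2.16  0.    0.73 -0.33]
```

Request:
{"api": "carry_out", "payload": {
  "moves": [
    [[-0.001,0,-0.002,0],[0,0,0,0],[0,0,0,0],[0,0,0,0]]
  ],
  "fingers": 255
}}

```text
time: 11.3
ee_pos: [0.4772, -0.1708, 0.1263]
tool_rot: [0.708, 0.024, 0.706, -0.023]
ft_force: [1.4, 1.0, -2.5]
finger_gap: 0.0112
```

```bash
python3 - <<'E'
from h import *
st()
E
```

```text
t 11.3 p [ 0.4772 -0.1708  0.1263] jaw -3.84 F [ 1.45  1.03 -2.53] T [ 0.02 -0.21  0.28] gap 0.0112 q [-0.39  0.24  2.17  0.    0.73 -0.33]
```

Gripped, with a gap of 11.2 mm on the 12 mm bar. Now a gentle tug, 1 mm at a time.

Request:
{"api": "carry_out", "payload": {
  "moves": [
    [[0,0,0.0015,0]]
  ]
}}

```text
time: 11.42
ee_pos: [0.4774, -0.1708, 0.1279]
tool_rot: [0.708, 0.024, 0.705, -0.023]
ft_force: [2.5, 1.0, -3.1]
finger_gap: 0.0111
```

Request:
{"api": "carry_out", "payload": {
  "moves": [
    [[0,0,0.0015,0]]
  ]
}}

```text
time: 11.55
ee_pos: [0.4776, -0.1708, 0.1294]
tool_rot: [0.708, 0.024, 0.705, -0.023]
ft_force: [5.9, -0.4, -13.2]
finger_gap: 0.0109
```

Request:
{"api": "carry_out", "payload": {
  "moves": [
    [[0,0,0.0015,0]]
  ]
}}

```text
time: 11.68
ee_pos: [0.4778, -0.1708, 0.1306]
tool_rot: [0.709, 0.024, 0.705, -0.023]
ft_force: [9.6, -1.8, -21.9]
finger_gap: 0.011
```

The force rose sharply from 3 to 13 to 22 N over 3 mm and the handle stopped, so the lid is caught. I'll set it down and release.

Request:
{"api": "carry_out", "payload": {
  "moves": [
    [[0,0,-0.0022,0],[0,0,-0.002,0]]
  ]
}}

```text
time: 11.92
ee_pos: [0.4772, -0.1708, 0.1261]
tool_rot: [0.708, 0.024, 0.705, -0.023]
ft_force: [-5.4, -0.8, 14.8]
finger_gap: 0.0114
```

Request:
{"api": "carry_out", "payload": {
  "moves": [
    [[0,0,0,0],[0,0,0,0],[0,0,0,0]]
  ],
  "fingers": 160
}}

```text
time: 12.3
ee_pos: [0.4778, -0.171, 0.1266]
tool_rot: [0.708, 0.024, 0.705, -0.023]
ft_force: [0.3, -0.9, 1.0]
finger_gap: 0.0337
```

```bash
python3 - <<'E'
from h import *
st()
E
```

```text
t 12.3 p [ 0.4778 -0.171   0.1266] jaw -3.86 F [ 0.33 -0.85  1.05] T [-0.06  0.04  0.06] gap 0.0337 q [-0.39  0.24  2.17  0.    0.73 -0.33]
```

Request:
{"api": "carry_out", "payload": {
  "moves": [
    [[0,0,0.015,0],[0,0,0.03,0],[0,0.03,0.005,0],[0,0.04,0,0],[0,0.014,0,0],[0,0,0,0]]
  ]
}}

```text
time: 13.05
ee_pos: [0.4792, -0.0857, 0.1835]
tool_rot: [0.71, 0.024, 0.703, -0.024]
ft_force: [-0.5, 0.5, -0.6]
finger_gap: 0.0339
```

```bash
python3 - <<'E'
from h import *
st(); c=shot('wrist','w9'); W=pts(c); hsv=cv2.cvtColor(c['image'],cv2.COLOR_RGB2HSV); m=(hsv[...,0]>6)&(hsv[...,0]<14)&(hsv[...,1]>170)&(W[...,2]>.115)&(W[...,2]<.126); 
v,u=np.nonzero(m); print(len(u),u.mean(),v.mean(),ray(c,u.mean(),v.mean(),.12),W[v,u].min(0),W[v,u].max(0))
E
```

```text
t 13.05 p [ 0.4792 -0.0857  0.1835] jaw -3.91 F [-0.45  0.47 -0.64] T [-0.06  0.12 -0.03] gap 0.0339 q [-0.23  0.11  2.19  0.    0.83 -0.16]
982 309.5274949083503 260.90835030549897 [ 0.47712737 -0.0843876   0.12      ] [ 0.46851245 -0.09564323  0.11512009] [ 0.4854854  -0.07532131  0.12060649]
```

View pics/w9.png

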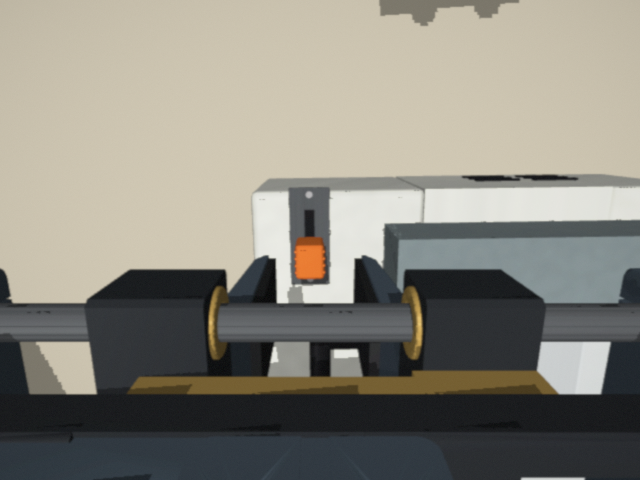

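The slide is unmoved at (310,261), which is (0.477, -0.085). I'll grip it fore and aft.

Request:
{"api": "carry_out", "payload": {
  "moves": [
    [[-0.002,0,-0.02,0.1],[0,0,-0.02,0],[0,0,-0.015,0],[0,0,0,0]]
  ]
}}

```text
time: 13.6
ee_pos: [0.478, -0.0894, 0.1275]
tool_rot: [0.711, 0.02, 0.703, -0.02]
ft_force: [0.2, 1.0, 0.3]
finger_gap: 0.0341
```

```bash
python3 - <<'E'
from h import *
st()
E
```

```text
t 13.6 p [ 0.478  -0.0894  0.1275] jaw -3.25 F [0.15 0.99 0.29] T [-0.04  0.03 -0.02] gap 0.0341 q [-0.23  0.21  2.21  0.    0.71 -0.18]
```

Request:
{"api": "carry_out", "payload": {
  "moves": [
    [[-0.001,0.004,-0.006,0],[0,0,0,0]]
  ]
}}

```text
time: 13.85
ee_pos: [0.4774, -0.0856, 0.1219]
tool_rot: [0.711, 0.02, 0.703, -0.02]
ft_force: [-1.0, 1.0, 0.2]
finger_gap: 0.0342
```

Request:
{"api": "carry_out", "payload": {
  "moves": [
    [[0,0,0,0],[0,0,0,0],[0,0,0,0]]
  ],
  "fingers": 255
}}

```text
time: 14.22
ee_pos: [0.4769, -0.0855, 0.1225]
tool_rot: [0.71, 0.02, 0.703, -0.02]
ft_force: [-3.2, -1.2, -0.1]
finger_gap: 0.016
```

```bash
python3 - <<'E'
from h import *
st()
E
```

```text
t 14.225 p [ 0.4769 -0.0855  0.1225] jaw -3.24 F [-3.18 -1.21 -0.11] T [-0.23  0.87 -0.01] gap 0.016 q [-0.23  0.21  2.21  0.    0.7  -0.17]
```

Request:
{"api": "carry_out", "payload": {
  "moves": [
    [[0.0002,0.004,0,0],[0.0002,0.004,0,0]]
  ]
}}

```text
time: 14.48
ee_pos: [0.4772, -0.0773, 0.1225]
tool_rot: [0.711, 0.02, 0.703, -0.02]
ft_force: [-0.2, -3.5, -3.5]
finger_gap: 0.0157
```

Request:
{"api": "carry_out", "payload": {
  "moves": [
    [[0.0002,0.004,0,0]]
  ]
}}

```text
time: 14.6
ee_pos: [0.4775, -0.0731, 0.1225]
tool_rot: [0.711, 0.02, 0.703, -0.02]
ft_force: [-1.3, -3.8, -3.1]
finger_gap: 0.0158
```

Request:
{"api": "carry_out", "payload": {
  "moves": [
    [[0.0001,0.002,0,0]]
  ]
}}

```text
time: 14.72
ee_pos: [0.4776, -0.0711, 0.1225]
tool_rot: [0.711, 0.019, 0.703, -0.02]
ft_force: [-2.9, -25.7, -4.5]
finger_gap: 0.0156
```

The force jumped to 26 N at 14.4 mm of travel, which is the end stop. I'll release and check.

Request:
{"api": "carry_out", "payload": {
  "moves": [
    [[0,0,0,0],[0,0,0,0],[0,0,0,0]]
  ],
  "fingers": 160
}}

```text
time: 15.1
ee_pos: [0.4783, -0.0706, 0.123]
tool_rot: [0.711, 0.019, 0.703, -0.02]
ft_force: [0.3, 0.5, -0.9]
finger_gap: 0.0339
```

Request:
{"api": "carry_out", "payload": {
  "moves": [
    [[0,0,0.015,0],[0,0,0.025,0],[0,-0.03,0.01,0],[0,-0.05,0,0],[0,-0.02,0,0],[0,0,0,0]]
  ]
}}

```text
time: 15.85
ee_pos: [0.4795, -0.1735, 0.1805]
tool_rot: [0.713, 0.018, 0.701, -0.02]
ft_force: [-0.7, 0.3, -0.7]
finger_gap: 0.0339
```

```bash
python3 - <<'E'
from h import *
st(); c=shot('wrist','w10'); W=pts(c); hsv=cv2.cvtColor(c['image'],cv2.COLOR_RGB2HSV); m=(hsv[...,0]>6)&(hsv[...,0]<14)&(hsv[...,1]>170)&(W[...,2]>.115)&(W[...,2]<.126); 
v,u=np.nonzero(m); print(len(u),u.mean(),v.mean(),ray(c,u.mean(),v.mean(),.12),W[v,u].min(0),W[v,u].max(0))
im=c['image']
for r in(205,225,245,265):
    row=im[r,280:350].max(1); d=np.nonzero(row<60)[0]+280; print(r,d.min(),d.max(),ray(c,(d.min()+d.max())/2,r,.126).round(4))
E
```

```text
t 15.85 p [ 0.4795 -0.1735  0.1805] jaw -3.14 F [-0.7   0.27 -0.72] T [-0.05  0.04  0.05] gap 0.0339 q [-0.39  0.15  2.15  0.    0.83 -0.34]
1185 298.52489451476794 66.70379746835442 [ 0.47834176 -0.0733141   0.12      ] [ 0.46975    -0.08202878  0.11528858] [ 0.48624202 -0.06180658  0.12065942]
205 298 318 [ 0.479 -0.14   0.126]
225 299 318 [ 0.4786 -0.1504  0.126 ]
245 299 318 [ 0.478 -0.161  0.126]
265 299 318 [ 0.4773 -0.1719  0.126 ]
```

View pics/w10.png

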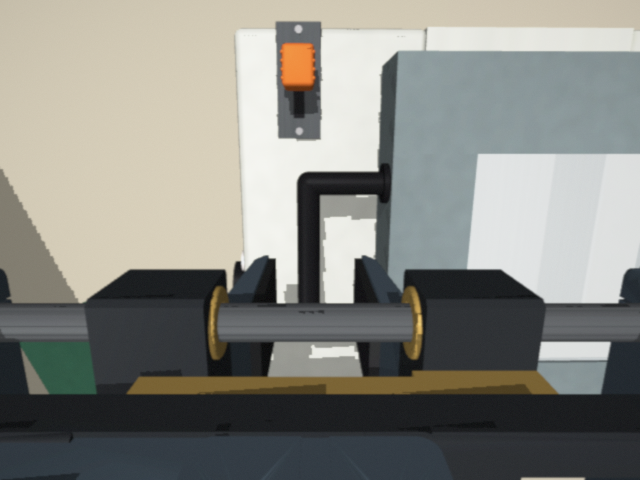

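The slide, now at (298,67), sits at the far end of its slot, 14 mm across. I'll regrip the handle.

Request:
{"api": "carry_out", "payload": {
  "moves": [
    [[-0.0015,0.0025,-0.02,0],[0,0,-0.015,0],[0,0,0,0]]
  ]
}}

```text
time: 16.27
ee_pos: [0.4783, -0.1683, 0.1455]
tool_rot: [0.713, 0.018, 0.701, -0.02]
ft_force: [-0.2, -0.2, 0.7]
finger_gap: 0.034
```

```bash
python3 - <<'E'
from h import *
st()
E
```

```text
t 16.275 p [ 0.4783 -0.1683  0.1455] jaw -3.03 F [-0.23 -0.18  0.72] T [-0.12  0.08 -0.  ] gap 0.034 q [-0.39  0.2   2.17  0.    0.75 -0.34]
```

Request:
{"api": "carry_out", "payload": {
  "moves": [
    [[-0.0005,-0.002,-0.01,0],[0,0,-0.009,0],[0,0,0,0]]
  ]
}}

```text
time: 16.65
ee_pos: [0.4782, -0.1701, 0.1259]
tool_rot: [0.713, 0.017, 0.701, -0.02]
ft_force: [-0.0, 0.6, 0.0]
finger_gap: 0.0339
```

Request:
{"api": "carry_out", "payload": {
  "moves": [
    [[0,0,0,0],[0,0,0,0],[0,0,0,0],[0,0,0,0]]
  ],
  "fingers": 255
}}

```text
time: 17.15
ee_pos: [0.4772, -0.1702, 0.1262]
tool_rot: [0.712, 0.017, 0.701, -0.019]
ft_force: [3.2, 0.1, -3.4]
finger_gap: 0.011
```

Request:
{"api": "carry_out", "payload": {
  "moves": [
    [[0,0,0.002,0],[0,0,0.002,0]]
  ]
}}

```text
time: 17.4
ee_pos: [0.4778, -0.1702, 0.1305]
tool_rot: [0.713, 0.017, 0.701, -0.02]
ft_force: [4.7, 1.6, -4.8]
finger_gap: 0.0114
```

```bash
python3 - <<'E'
from h import *
st()
E
```

```text
t 17.4 p [ 0.4778 -0.1702  0.1305] jaw -3.0 F [ 4.75  1.63 -4.79] T [ 0.09 -0.39  0.  ] gap 0.0114 q [-0.39  0.23  2.17  0.    0.72 -0.34]
```

The lid is free: about 5 N and lifting. I'll follow the hinge arc (radius 207 mm) in 4-degree rows.

Request:
{"api": "carry_out", "payload": {
  "moves": [
    [[0.0028,-0.0002,0.0142,0],[0.0038,-0.0002,0.0139,0],[0.0048,-0.0003,0.0136,0]]
  ]
}}

```text
time: 17.77
ee_pos: [0.4894, -0.1709, 0.1737]
tool_rot: [0.712, 0.018, 0.701, -0.02]
ft_force: [4.5, -0.9, -5.5]
finger_gap: 0.0115
```

```bash
cat > arc.py <<'E'
from h import *
s=st(); p=s['ee_pos']; u=np.array([np.cos(np.radians(3.1)),-np.sin(np.radians(3.1))]); hg=np.array([.4774,-.1702])+.205*u
a=-(p[:2]-hg)@u; b=p[2]-.097; ph=np.degrees(np.arctan2(b,a)); print('theta',ph-8.05,'r',np.hypot(a,b))
for k in range(1,5):
    q=np.radians(ph+4*k); t=np.r_[hg-.207*np.cos(q)*u,.097+.207*np.sin(q)]; print(k,(t-(p if k==1 else last)).round(4)); last=t
E
python3 arc.py
```

```text
t 17.775 p [ 0.4894 -0.1709  0.1737] jaw -3.0 F [ 4.54 -0.87 -5.46] T [-0.13 -0.51 -0.07] gap 0.0115 q [-0.38  0.17  2.14  0.    0.82 -0.33]
theta 13.623671940261513 r 0.2076694551670506
1 [ 0.0064 -0.0003  0.013 ]
2 [ 0.0067 -0.0004  0.0128]
3 [ 0.0076 -0.0004  0.0123]
4 [ 0.0084 -0.0005  0.0117]
```

Request:
{"api": "carry_out", "payload": {
  "moves": [
    [[0.0062,-0.0003,0.013,0],[0.0067,-0.0004,0.0128,0],[0.0076,-0.0004,0.0123,0],[0.0084,-0.0005,0.0117,0]]
  ]
}}

```text
time: 18.27
ee_pos: [0.5187, -0.1724, 0.2269]
tool_rot: [0.711, 0.017, 0.702, -0.019]
ft_force: [0.2, -1.4, -4.3]
finger_gap: 0.0114
```

```bash
python3 arc.py
```

```text
t 18.275 p [ 0.5187 -0.1724  0.2269] jaw -2.99 F [ 0.22 -1.37 -4.27] T [-0.35  0.29 -0.09] gap 0.0114 q [-0.36  0.14  2.05  0.    0.93 -0.31]
theta 30.400684861576135 r 0.20892230694217187
1 [ 0.0109 -0.0006  0.0098]
2 [ 0.0101 -0.0005  0.0103]
3 [ 0.0108 -0.0006  0.0096]
4 [ 0.0114 -0.0006  0.0088]
```

Request:
{"api": "carry_out", "payload": {
  "moves": [
    [[0.0105,-0.0006,0.0098,0],[0.0101,-0.0005,0.0103,0],[0.0108,-0.0006,0.0096,0],[0.0114,-0.0006,0.0088,0]]
  ]
}}

```text
time: 18.77
ee_pos: [0.5611, -0.1748, 0.2693]
tool_rot: [0.709, 0.017, 0.705, -0.019]
ft_force: [0.1, -2.4, -3.2]
finger_gap: 0.0112
```

```bash
python3 arc.py
```

```text
t 18.775 p [ 0.5611 -0.1748  0.2693] jaw -2.96 F [ 0.15 -2.37 -3.16] T [-0.41  0.43 -0.11] gap 0.0112 q [-0.34  0.16  1.95 -0.    1.03 -0.29]
theta 46.82564205210973 r 0.2106887288371003
1 [ 0.0142 -0.0007  0.0049]
2 [ 0.0126 -0.0007  0.007 ]
3 [ 0.0131 -0.0007  0.0061]
4 [ 0.0135 -0.0007  0.0052]
```

Request:
{"api": "carry_out", "payload": {
  "moves": [
    [[0.0138,-0.0007,0.0053,0],[0.0126,-0.0007,0.0068,0],[0.0131,-0.0007,0.006,0]]
  ]
}}

```text
time: 19.15
ee_pos: [0.603, -0.1772, 0.2928]
tool_rot: [0.709, 0.017, 0.705, -0.019]
ft_force: [-0.5, -1.9, -3.6]
finger_gap: 0.0111
```

```bash
python3 arc.py; python3 -c "
from h import *
shot('scene','s11'); shot('wrist','w11')"
```

```text
t 19.15 p [ 0.603  -0.1772  0.2928] jaw -2.95 F [-0.47 -1.89 -3.62] T [-0.45  0.41 -0.09] gap 0.0111 q [-0.32  0.2   1.85 -0.    1.09 -0.27]
theta 59.930789902532894 r 0.21122222660790368
1 [ 0.0151 -0.0006  0.001 ]
2 [ 0.0139 -0.0008  0.004 ]
3 [ 0.0141 -0.0008  0.003 ]
4 [ 0.0143 -0.0008  0.002 ]
```

View pics/s11.png

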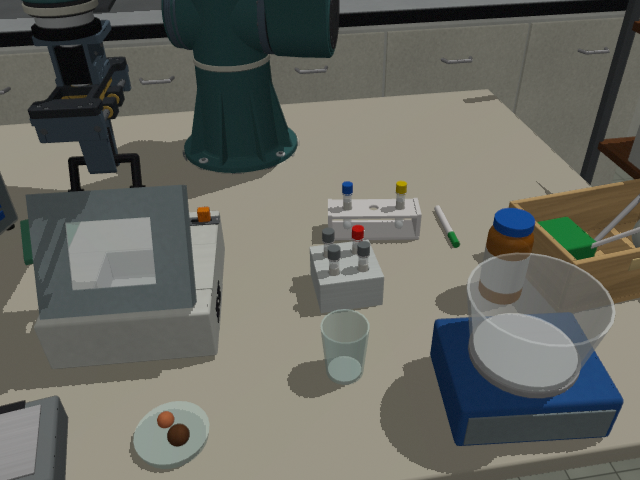

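View pics/w11.png

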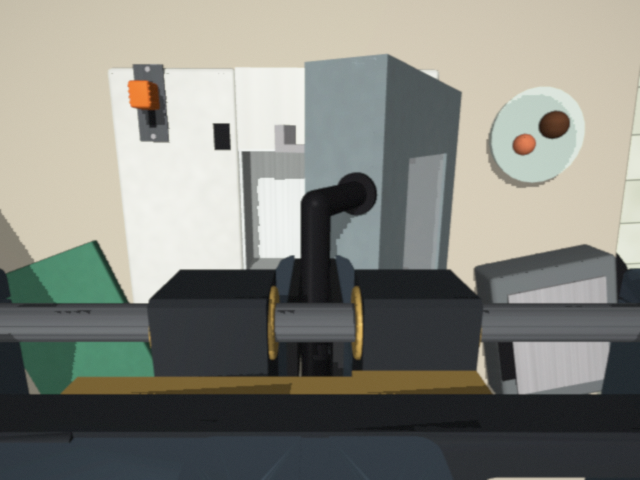

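The lid is at about 60° and held by the handle, and the slide is across. I'll add another 5–6°, then measure the lid angle from depth.

Request:
{"api": "carry_out", "payload": {
  "moves": [
    [[0.0115,-0.0006,0.0028,0],[0.009,-0.0005,0.002,0],[0,0,0,0]]
  ]
}}

```text
time: 19.62
ee_pos: [0.6256, -0.1785, 0.3002]
tool_rot: [0.71, 0.017, 0.704, -0.019]
ft_force: [-2.1, -1.9, 1.5]
finger_gap: 0.0112
```

```bash
python3 arc.py; python3 - <<'E'
from h import *
c=shot('wrist','w12'); d=shot('scene','s12')
def plane(W,m):
    w=W[m]; w=w[~np.isnan(w).any(1)]
    for _ in range(4):
        ce=w.mean(0); n=np.linalg.svd(w-ce,full_matrices=False)[2][2]; r=abs((w-ce)@n); w=w[r<max(.002,np.median(r)*2.5)]
    return n*np.sign(n[2] or 1),ce,len(w),r.std()
W=pts(d); im=d['image'].astype(int)
cv2.imwrite('pics/dbg.png',d['image'][:,:,::-1])
m=np.zeros((480,640),bool); m[225:300,155:185]=True; m&=(W[...,2]>.12)
n,ce,k,r=plane(W,m); print('lid top (scene)',n,ce,k,'tilt',np.degrees(np.arccos(abs(n[2]))))
W=pts(c); m=np.zeros((480,640),bool); m[90:170,320:375]=True; m&=(W[...,2]>.12)
n,ce,k,r=plane(W,m); print('front face (wrist)',n,ce,k,'angle from vertical',np.degrees(np.arcsin(abs(n[2]))))
E
```

```text
t 19.625 p [ 0.6256 -0.1785  0.3002] jaw -2.92 F [-2.05 -1.89  1.47] T [-0.31  0.55 -0.08] gap 0.0112 q [-0.31  0.23  1.8  -0.    1.1  -0.26]
theta 66.37836263723942 r 0.2109055162361322
1 [ 0.0151 -0.0005 -0.0004]
2 [ 0.0142 -0.0008  0.0024]
3 [ 0.0144 -0.0008  0.0014]
4 [ 0.0144 -0.0008  0.0004]
lid top (scene) [ 0.91218425 -0.05525319  0.40603814] [ 0.69539816 -0.10359971  0.17486378] 1988 tilt 66.0438010168004
front face (wrist) [-0.40593972  0.02214544  0.9136315 ] [ 0.64427201 -0.10929181  0.25742411] 4367 angle from vertical 66.0121236320986
```

View pics/s12.png

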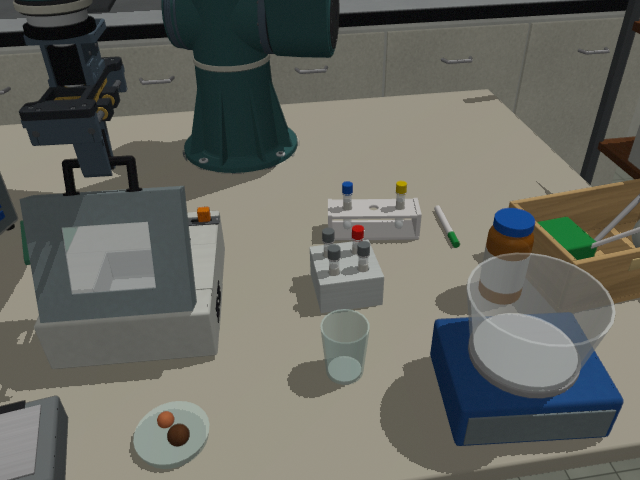

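View pics/w12.png

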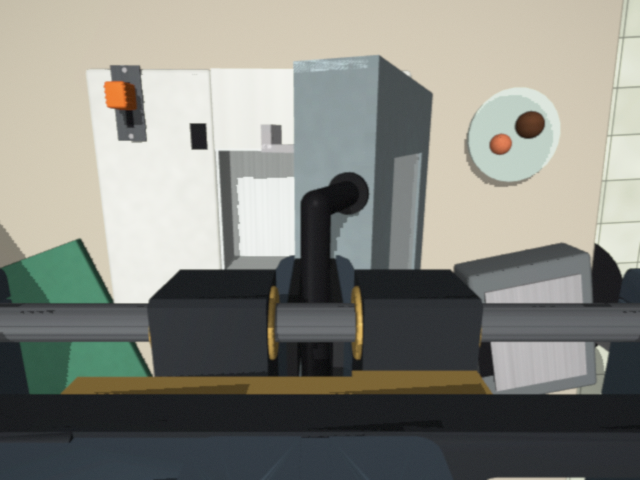

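The lid is at 66° by two independent plane fits and by the arc, with only small forces on the wrist. The slide is across, and the tubes and everything else are in place. Handing in.

```bash
python3 -c "
from h import *
st(); print(arm.sign_off())"
```

```text
t 19.725 p [ 0.625  -0.1785  0.3   ] jaw -2.92 F [-3.43 -0.92  3.81] T [-0.18  0.66 -0.12] gap 0.011 q [-0.31  0.23  1.8  -0.    1.1  -0.26]
the job is handed in; nothing more can be done
None
```

I handed the job in at 19.7 s, with all steps done in the order asked.

- **Red tube:** It slid into the empty bore with almost no side force. At the bottom it touched the floor with 6 N, at the height expected for fully home. The scene camera then read the cap top at 109 mm, against 108 mm expected.
- **Lid tug:** With the slide as found, the lid gave a few millimetres and stopped, the force rising from 3 to 22 N. I took it as caught, lowered it and let go.
- **Orange slide:** I pushed it to its end stop, 14 mm measured in the wrist view. The drive force was about 4 N and jumped to 26 N at the stop.
- **Lid open:** It then lifted freely with about 5 N. The last checks gave 66° from plane fits in two cameras and 66.4° from the handle's arc. The gripper still holds the handle, and the last wrist force was about 5 N.

**Differences seen:** The handle's arc radius read about 4 mm more than the drawing (211 against 207 mm), from calibration or the bar shifting slightly in the fingers. The last pictures showed the other tubes and objects where they were.

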